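# Slide the dosing plate out to the gauge and keep it from tipping

## Robot

A 6-joint arm with a two-finger parallel gripper is mounted at the origin on a cart in front of the work surface, level with it; the furniture and walls round the work are solid. World frame = base frame: x ahead of the robot, y to its left, z up, the work surface at z = 0. Lengths are in m, angles in rad, forces in N, time in s.
With the tool pointing down it reaches from about 0.35 to 0.85 m from the base axis. Payload 8.1 kg.
Tool frame: the origin (TCP) lies between the finger pads; the fingertips stand 11 mm ahead of it and the grasp point (between the pads) lies 8 mm behind it (robot.tips_ahead is the distance from the TCP to the fingertips, in m); z points along the fingers, y is the line along which they close (so a half turn about z gives the same grasp; the last joint's range is limited). The gripper opens to 93 mm and grips with 3 to 60 N. Pads are 15 mm wide; open, the fingers measure 128 mm over their backs; the gripper's body (75 mm by 188 mm) begins 65 mm behind the grasp point.
Start: joints at [1.257, 0.13, 1.488, -0, 1.523, -0.085], TCP at [0.136, 0.584, 0.23] pointing down, gripper open.
Joint ranges: [-2.96, 2.96], [-0.89, 2.26], [0.02, 2.5], [-1.34, 4.48], [0, 2.73], [-2.66, 2.66]. Speed limits (rad/s): [2.39, 2.39, 2.79, 3.14, 3.14, 3.14].

## Interface

Orientations are given as a rotation vector (axis times angle).
In Python, from plant import robot gives the robot as it stands. The module is installed in compiled form; this text tells all that it offers.
- The arm moves only by the tool move_arm, never from a script. Its argument "deltas" is one flat list of numbers, 7 for each row, row after row: the shift along the tool's x, y, z in m, then the turn, a rotation vector about the tool's x, y, z in rad, then the opening, from 0 (shut) to 1 (fully open). A call has 1 to 12 rows; each row is the pose to reach, as a shift and turn from the pose commanded when the call began, along the tool's axes at that moment; what a row does not reach only later rows make up. A row lasts 1/8 s, in which the tool goes at most 62.5 mm and 10.7 degrees, less where a joint would pass 70% of its speed; a pose out of reach is approached as far as the arm can. A call with a gripper value outside its range is refused whole. The fingers move at their own pace and stop on an object; "squeeze" is the grip in N (left out, the last holds). Time passes only in rows, so rows that repeat a pose let the fingers close. It gives the time, the measured TCP pose, the force, the opening and the grip force at its end, in the units of the state.
- robot.read_state(): the state, without advancing time (a new reading comes with each control period).
- robot.read_camera(name): name is "scene" or "top"; returns (picture, depth): 384x512x3 uint8, red, green, blue; 384x512 float32, m along the optical axis (not along the pixel's ray), 0 where there is no reading.
- robot.camera_model(name): a dict with "K" (3x3 intrinsics, pixels), "R" (3x3) and "t" (3): a world point X has camera coordinates R X + t. Camera axes: x right, y down, z forward; pixel columns grow to the right and rows downward; lengths in m; the calibration is good to about 2 mm. A picture is of the moment at which its call begins. camera_model takes no time and is no camera call.
- robot.close_job(): hands the job in; it is judged then, once.
Trained networks look in the newest picture that a camera, given by its name, has taken for a name from the list of things; names that differ only in an ending like _2 or _b are one class to them, and where a whole thing is asked for, a point or a joint stands for the part that bears it (a point fixed in the world has none). Each returns a list of dicts, best first, with "confidence" (0 to 1); they miss things now and then, are a little off and sometimes report something else, mostly with a low value. They report only what shows in the picture. A call takes as long as a camera call. They do not tell look-alikes from the thing itself.
- robot.recognise(camera, label): "uv" ([column, row] in pixels, amid what is visible of it).
The state is a dict: "t": time; "q": joint angles; "dq": joint speeds; "joint_torque": joint torques, N m; "tool_pos": TCP position; "orientation": TCP orientation; "force": force on the tool from outside, world axes, zero at the start; "wrist_torque": the same for the moment, N m; "opening": finger opening in m; "gripper_force": force on a finger pad.
Only numpy, scipy, OpenCV 4.12 (cv2) and the standard library are available. Lean on these libraries where they do the work, as an engineer would, in place of code of your own. Each camera call takes 0.05 s, during which the arm holds its last target. There are 200 camera calls.

## Task

Turn the orange latch on the blue stand fully open, a quarter turn counterclockwise seen from above, and leave it open, so that its tongue no longer bars the aluminium plate. Then take the plate by its black handle and slide it outward, flat on the deck all the way, until its nose edge is level with the red pointer of the gauge, without disturbing the small bottle, the timer or the pen. Out there the plate is nose-heavy, so finish while still holding the handle, the plate kept flat on the deck, neither lifted nor tipping: do not let go.

Things in the scene. Friction and masses are not known exactly. Their poses are not given: they have to be found in the camera images.
- stand: Fixed blue-topped stand. Origin: centre of its underside on the bench. +x is the outward sliding direction, z up. Deck 240 mm (x) by 88 mm (y), top 90 mm above the bench, front edge at x = +120 mm. Fences 6 mm wide along the deck at y = -40.5 and +40.5 mm rise 9 mm above it and guide the plate with 2.5 mm play on each side.
- latch (a joint): Orange turn latch, upright axis at x = +10, y = +72 mm of the stand; stays where left (0.06 N m friction). At 0 (starts at 0 to 0.1) its tongue (84 mm long from the axis, 16 mm wide, 103 to 111 mm above the bench) points along the stand's -y and bars the plate's pin. Grows counterclockwise from above; at 1.57 rad it points along the stand's +x, fully open; stop at 1.65.
- latch_grip (a point): Middle of the latch's orange finger bar, on the latch axis, 128 mm above the bench. The bar is 48 mm long, 12 mm thick and stands from 113 to 139 mm above the bench. Its long side lies along the point's y axis, which turns with the latch; pinch it across the point's x axis.
- plate: Loose aluminium plate 300 (x) x 70 x 8 mm, about 0.6 kg, on the deck between the fences, +x along the stand's. Origin: centre of underside. Steel block 40 x 56 x 30 mm at the nose (+x end): centre of mass 50 mm ahead of the origin. Steel pin 16 mm across, 22 mm high at x = -10 mm. Nose overhangs the deck edge by 15 to 30 mm at the start, by 130 to 180 mm at the pointer, where it tips if let go.
- plate_handle (a point): Grip point in the black handle, 40 mm above the plate's underside, at x = -120 mm of the plate. The handle is an upright block 36 mm long (plate x), 20 mm thick (plate y), standing from 8 to 58 mm above the plate's underside; pinch it across the plate's y. Axes as the plate's.
- plate_nose (a point): Middle of the plate's nose edge, on its top face, 150 mm ahead of the plate's origin. Axes as the plate's.
- gauge: Fixed gauge: dark foot 60 x 50 x 10 mm, steel post, black head and red pointer 3 mm thick, 103 mm high. Stands beside the path of the plate's nose on the stand's -y side, its distance along the path different each time; axes parallel to the stand's.
- gauge_mark (a point): Tip of the red pointer, in the middle of its thickness, level with the plate's top and about 5 to 11 mm clear of the plate's side. Its x axis is the stand's x; the plate's nose edge has to come to the same x.
- buffer_bottle: Bystander: small white bottle, 45 mm across, 88 mm high; origin under its centre.
- lab_timer: Bystander: white bench timer with buttons, 68 x 68 x 18 mm; origin under its centre.
- marker_pen: Bystander: white pen with a blue cap, lying, 11 x 134 x 11 mm; origin under its centre.
Mind the look-alikes: they are no part of the job. What is shaped like the gauge but green, purple or yellow is not meant.

How it is judged:
By the outcome, as a careful person would: the job done as asked, in the order asked, and still so for the second after the job is handed in, while the arm keeps its last pose, push and grip.
It also fails if it takes over 48 s, if anything falls off the work surface, if the arm or the gripper's body presses on something with over 40 N, if the wrist force passes 120 N, or if a joint passes its speed limit or range.

## Working session

There is one attempt and no reset: what is moved stays moved. The work goes in short steps, Python scripts to look and compute and a tool call to move; the robot and the scene stay as the last step left them, time stands still between calls to the robot, and variables do not carry over. Pictures are saved under pics/ and viewed, at most 10 in all, crops included, and the job is handed in when it is done.

Besides the shell and the picture viewer there is one more tool, called as name(argument=value, ...), one argument or row to a line, values as JSON. move_arm: Moves the arm, as the interface text tells. Its arguments: {"type":"object","properties":{"deltas":{"type":"array","items":{"type":"number"}},"squeeze":{"type":"number"}},"required":["deltas"]}

```bash
mkdir -p pics
cat > h.py <<'E'
import numpy as np, cv2
from plant import robot
from scipy.spatial.transform import Rotation as Ro
def cam(n):
    p,d=robot.read_camera(n); m=robot.camera_model(n)
    return p,d,np.array(m["K"]),np.array(m["R"]),np.array(m["t"])
def cloud(d,K,R,t):
    v,u=np.mgrid[:d.shape[0],:d.shape[1]]
    c=np.stack([(u-K[0,2])/K[0,0]*d,(v-K[1,2])/K[1,1]*d,d],-1)
    return (c-t)@R   # R^T(c-t)
def save(n,p): cv2.imwrite("pics/"+n,p[...,::-1])
E
python3 - <<'E'
from h import *
for n in("scene","top"):
    p,d,K,R,t=cam(n); save(n+"1.png",p); np.savez(n+"1.npz",p=p,d=d,K=K,R=R,t=t)
    P=cloud(d,K,R,t)
    for l in("stand","latch","latch_grip","plate_handle","plate_nose","gauge","gauge_mark","buffer_bottle","lab_timer","marker_pen"):
        for r in robot.recognise(n,l)[:4]:
            u,v=r["uv"]; print(n,l,np.round(r["uv"]),round(r["confidence"],2),P[int(v),int(u)].round(3))
E
```

```text
scene stand [247. 176.] 0.71 [0.544 0.126 0.109]
scene latch [258. 171.] 0.71 [0.58  0.121 0.12 ]
scene latch [250. 264.] 0.66 [ 0.431 -0.134  0.037]
scene latch_grip [256. 169.] 0.56 [0.575 0.126 0.127]
scene plate_handle [240. 181.] 0.62 [0.517 0.126 0.103]
scene plate_nose [237. 179.] 0.71 [0.517 0.141 0.099]
scene gauge [255. 306.] 0.67 [ 0.387 -0.255  0.031]
scene gauge [250. 267.] 0.63 [ 0.432 -0.133  0.025]
scene gauge [213. 252.] 0.6 [ 0.36  -0.035  0.02 ]
scene gauge_mark [251. 263.] 0.88 [ 0.434 -0.135  0.04 ]
scene gauge_mark [219. 249.] 0.74 [ 0.38  -0.022  0.004]
scene gauge_mark [253. 306.] 0.72 [ 0.379 -0.256  0.037]
scene gauge_mark [311. 231.] 0.55 [ 0.65  -0.093  0.029]
scene buffer_bottle [208. 204.] 0.86 [0.402 0.111 0.061]
scene lab_timer [342. 265.] 0.57 [ 0.671 -0.235  0.016]
scene lab_timer [210. 202.] 0.38 [0.408 0.107 0.074]
top stand [227. 180.] 0.72 [0.554 0.134 0.108]
top latch [228. 172.] 0.56 [0.576 0.132 0.138]
top latch_grip [230. 172.] 0.71 [0.576 0.126 0.139]
top plate_handle [222. 187.] 0.66 [0.538 0.15  0.101]
top plate_handle [230. 175.] 0.55 [0.569 0.128 0.11 ]
top plate_nose [217. 192.] 0.69 [0.52  0.168 0.098]
top gauge [312. 221.] 0.86 [ 0.433 -0.121  0.068]
top gauge [283. 238.] 0.75 [ 0.382 -0.034  0.011]
top gauge [354. 236.] 0.65 [ 0.382 -0.242  0.069]
top gauge [295. 153.] 0.52 [ 0.65  -0.079  0.035]
top gauge_mark [278. 244.] 0.85 [ 0.366 -0.018  0.013]
top gauge_mark [349. 236.] 0.81 [ 0.387 -0.242  0.012]
top gauge_mark [295. 152.] 0.56 [ 0.662 -0.081  0.012]
top gauge_mark [311. 218.] 0.52 [ 0.443 -0.125  0.013]
top buffer_bottle [218. 190.] 0.43 [0.526 0.163 0.122]
top lab_timer [342. 152.] 0.88 [ 0.654 -0.231  0.02 ]
```

View pics/scene1.png

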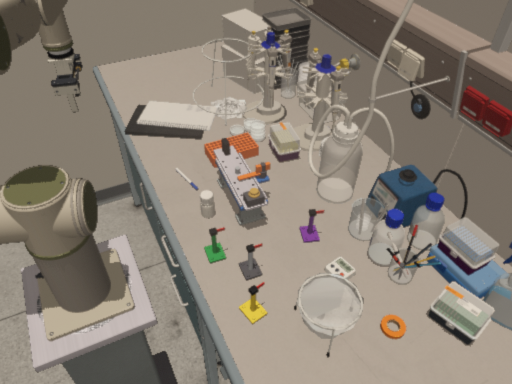

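View pics/top1.png

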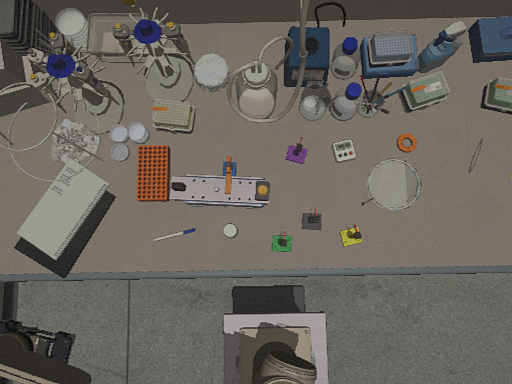

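The top view shows the stand at about (220,190), with its handle at (179,187), nose at (265,190) and orange tongue at (229,175). Things that could be taken for the gauge: dark foot (312,221), green (282,242), yellow (351,236) and purple (297,153). The dark one, on the stand's -y (robot) side, matches the description. I'll check it in a close crop and measure it.

Run:
```python
from h import *
a=np.load("top1.npz");p=a["p"]
c=cv2.resize(p[145:260,160:330],None,fx=4.7,fy=4.7,interpolation=cv2.INTER_CUBIC); save("crop1.png",c)
def feats(n):
    a=np.load(n+"1.npz");P=cloud(a["d"],a["K"],a["R"],a["t"]);p=a["p"].astype(int);r,g,b=p[...,0],p[...,1],p[...,2]
    box=(P[...,0]>.38)&(P[...,0]<.68)&(P[...,1]>-.2)&(P[...,1]<.35)
    z=P[...,2]
    m=box&(abs(z-.098)<.006)&(P[...,1]>-.0); 
    pts=P[m][:,:2].astype(np.float32); print(n,"plate top",len(pts),cv2.minAreaRect(pts))
    m=box&(z>.14)&(z<.16)&(r<90); q=P[m]; print("handle top",len(q),q.mean(0).round(4),cv2.minAreaRect(q[:,:2].astype(np.float32)))
    m=box&(r>150)&(g<130)&(b<80)&(r-g>70)&(z>.1)&(P[...,1]<.2)&(P[...,1]>.05); q=P[m]
    for lo,hi in((.1,.118),(.128,.15)):
        s=q[(q[:,2]>lo)&(q[:,2]<hi)]; print("orange",lo,len(s),s.mean(0).round(4) if len(s) else'',cv2.minAreaRect(s[:,:2].astype(np.float32)) if len(s)>3 else '')
    m=box&(r>120)&(g<70)&(b<70)&(P[...,1]<-.05); v,u=np.nonzero(m)
    print("red",[(uu,vv,*P[vv,uu].round(3)) for vv,uu in zip(v,u)])
feats("top");feats("scene")
```

```text
top plate top 2148 ((0.5272760987281799, 0.15601098537445068), (0.2914086878299713, 0.2057514488697052), 56.309242248535156)
handle top 100 [0.5454 0.2503 0.1472] ((0.5612640976905823, 0.20570173859596252), (0.028144557029008865, 0.1849263608455658), 20.674957275390625)
orange 0.1 3 [0.5357 0.1373 0.1114] 
orange 0.128 15 [0.5995 0.1296 0.1393] ((0.596721351146698, 0.1289997547864914), (0.006094659678637981, 0.04125331714749336), 89.10079956054688)
red [(np.int64(301), np.int64(139), np.float64(0.677), np.float64(-0.092), np.float64(0.104)), (np.int64(300), np.int64(143), np.float64(0.664), np.float64(-0.088), np.float64(0.106)), (np.int64(315), np.int64(212), np.float64(0.463), np.float64(-0.139), np.float64(0.002)), (np.int64(315), np.int64(213), np.float64(0.46), np.float64(-0.14), np.float64(0.001)), (np.int64(315), np.int64(214), np.float64(0.456), np.float64(-0.138), np.float64(0.01)), (np.int64(316), np.int64(215), np.float64(0.445), np.float64(-0.128), np.float64(0.107))]
scene plate top 1265 ((0.5470967292785645, 0.15461385250091553), (0.3094501495361328, 0.1260235458612442)
[... 1375 characters left out ...]
 np.int64(245), np.float64(0.457), np.float64(-0.134), np.float64(0.104)), (np.int64(260), np.int64(245), np.float64(0.462), np.float64(-0.13), np.float64(0.098)), (np.int64(254), np.int64(246), np.float64(0.446), np.float64(-0.126), np.float64(0.098)), (np.int64(255), np.int64(246), np.float64(0.446), np.float64(-0.133), np.float64(0.105)), (np.int64(256), np.int64(246), np.float64(0.45), np.float64(-0.131), np.float64(0.101)), (np.int64(257), np.int64(246), np.float64(0.453), np.float64(-0.13), np.float64(0.099)), (np.int64(258), np.int64(246), np.float64(0.456), np.float64(-0.13), np.float64(0.097)), (np.int64(255), np.int64(247), np.float64(0.448), np.float64(-0.129), np.float64(0.096))]
```

View pics/crop1.png

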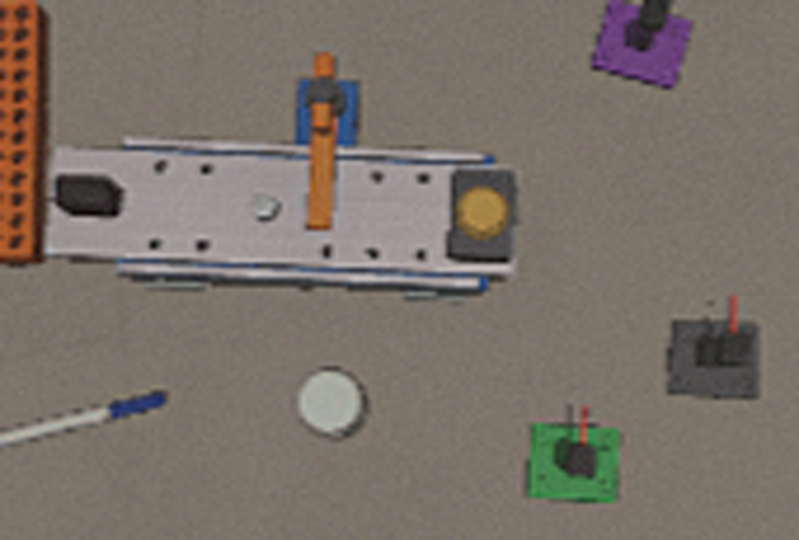

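The crop confirms it. The dark-foot gauge at crop (713,360) has its red pointer at (733,297–335), and the tip is just beside the plate's extended near edge. The latch bar lies along the tongue, at crop (323,55–130). Next I'll work out the stand frame.

```bash
cat >> h.py <<'E'
def bp(u,v,z,K,R,t):
    w=R.T@np.array([(u-K[0,2])/K[0,0],(v-K[1,2])/K[1,1],1]); o=-R.T@t
    return o+w*(z-o[2])/w[2]
E
python3 - <<'E'
from h import *
a=np.load("top1.npz");K,R,t=a["K"],a["R"],a["t"]
f=lambda cx,cy,z:bp(160+(cx+.5)/4.7-.5,145+(cy+.5)/4.7-.5,z,K,R,t)
for n,cx,cy,z in[("tailfar",50,147,.098),("tailnear",46,256,.098),("nosefar",518,167,.098),("nosenear",515,276,.098),("fn0",118,266,.099),("fn1",488,283,.099),("ff0",125,141,.099),("ff1",493,157,.099),("tongue tip",319,228,.111),("bar far",325,54,.139),("bar near",322,118,.139),("mark tip",735,297,.098),("mark base",733,330,.098),("gtip",585,407,.098),("pin",265,201,.12)]:
    print(n,f(cx,cy,z)[:2].round(4))
nf,nn,tf,tn=f(518,167,.098),f(515,276,.098),f(50,147,.098),f(46,256,.098)
d=(nf+nn-tf-tn)[:2];print("len",np.linalg.norm(d)/2,"yaw",np.arctan2(d[1],d[0]))
d=(f(488,283,.099)+f(493,157,.099)-f(118,266,.099)-f(125,141,.099))[:2];print("fence",np.linalg.norm(d)/2,np.arctan2(d[1],d[0]))
s=np.load("scene1.npz");P=cloud(s["d"],s["K"],s["R"],s["t"])
for u,v in[(260,245),(258,245),(256,246),(254,246)]:print(bp(u,v,.098,s["K"],s["R"],s["t"]).round(4))
st=robot.read_state();print(st["t"],st["orientation"],st["tool_pos"],Ro.from_rotvec(st["orientation"]).as_matrix().round(3),robot.tips_ahead)
E
```

```text
tailfar [0.5719 0.3071]
tailnear [0.5012 0.3089]
nosefar [0.5531 0.0058]
nosenear [0.4828 0.0093]
fn0 [0.4938 0.2626]
fn1 [0.4785 0.0266]
ff0 [0.5747 0.2585]
ff1 [0.5598 0.0217]
tongue tip [0.5142 0.1331]
bar far [0.6205 0.1265]
bar near [0.5797 0.1287]
mark tip [ 0.4668 -0.13  ]
mark base [ 0.4459 -0.128 ]
gtip [ 0.3989 -0.033 ]
pin [0.5308 0.1664]
len 0.30103873010477455 yaw -1.6325605043646745
fence 0.2368512335526258 -1.6345954215956795
[ 0.4624 -0.13    0.098 ]
[ 0.4575 -0.1277  0.098 ]
[ 0.4511 -0.1285  0.098 ]
[ 0.4463 -0.1262  0.098 ]
1.1 [-3.58642622e-01 -3.12103380e+00  4.02170832e-05] [0.13606291 0.58436794 0.22962807] [[-0.974  0.227 -0.   ]
 [ 0.227  0.974 -0.   ]
 [ 0.    -0.    -1.   ]] 0.011
```

move_arm(
  deltas=[-0.034, -0.021, 0, 0, 0, 0.186, 1, -0.069, -0.042, 0, 0, 0, 0.372, 1, -0.104, -0.064, 0, 0, 0, 0.558, 1, -0.138, -0.085, 0, 0, 0, 0.744, 1, -0.173, -0.106, 0, 0, 0, 0.93, 1, -0.208, -0.127, 0, 0, 0, 1.116, 1, -0.242, -0.148, 0, 0, 0, 1.302, 1, -0.277, -0.17, 0, 0, 0, 1.488, 1, -0.311, -0.191, 0, 0, 0, 1.674, 1, -0.346, -0.212, 0, 0, 0, 1.86, 1, -0.381, -0.233, 0, 0, 0, 2.046, 1, -0.415, -0.254, 0, 0, 0, 2.232, 1],
)

```text
t: 2.6
tool_pos: [0.4836, 0.2418, 0.2298]
orientation: [-2.965, -1.04, -0.001]
force: [1.7, -0.7, -0.4]
opening: 0.0931
gripper_force: 0.0
```

```bash
cat >> h.py <<'E'
def go(x,y,z,yaw):
    s=robot.read_state(); M=Ro.from_rotvec(s["orientation"]).as_matrix(); p=np.array(s["tool_pos"])
    yn=np.array([np.cos(yaw),np.sin(yaw),0]); zn=np.array([0,0,-1.]); T=np.stack([np.cross(yn,zn),yn,zn],1)
    print("t",s["t"],"pos",p.round(4),"yaw",np.arctan2(M[1,1],M[0,1]).round(3),"F",np.round(s["force"],1),"open",s["opening"],"grip",s["gripper_force"],"q",np.round(s["q"],2))
    print("delta",(M.T@(np.array([x,y,z])-p)).round(4),Ro.from_matrix(M.T@T).as_rotvec().round(3))
E
python3 -c "
from h import *
go(.598,.128,.23,-1.634)"
```

```text
t 2.6 pos [0.4836 0.2418 0.2298] yaw -0.896 F [ 1.7 -0.7 -0.4] open 0.09305579861734369 grip 0.0 q [ 0.37 -0.03  1.65  0.    1.52  1.27]
delta [ 0.0183  0.1604 -0.0002] [-0.    -0.     0.738]
```

move_arm(
  deltas=[0.004, 0.04, 0, 0, 0, 0.185, 1, 0.009, 0.08, 0, 0, 0, 0.37, 1, 0.014, 0.12, 0, 0, 0, 0.555, 1, 0.018, 0.16, 0, 0, 0, 0.738, 1, 0.018, 0.16, 0.04, 0, 0, 0.738, 1, 0.018, 0.16, 0.06, 0, 0, 0.738, 1, 0.018, 0.16, 0.06, 0, 0, 0.738, 1],
)

```text
t: 3.48
tool_pos: [0.5955, 0.13, 0.1673]
orientation: [3.14, -0.089, -0.007]
force: [-0.1, 0.9, 1.0]
opening: 0.0932
gripper_force: 0.0
```

Run:
```python
from h import *
go(.598,.128,.127,-1.634)
p,d,K,R,t=cam("top"); save("top2.png",cv2.resize(p[140:215,190:290],None,fx=6,fy=6,interpolation=cv2.INTER_CUBIC))
```

```text
t 3.475 pos [0.5955 0.13   0.1673] yaw -1.627 F [-0.1  0.9  1. ] open 0.09315807951705489 grip 0.0 q [0.13 0.2  1.53 0.   1.42 1.76]
delta [0.0028 0.0018 0.0403] [0.001 0.005 0.007]
```

View pics/top2.png

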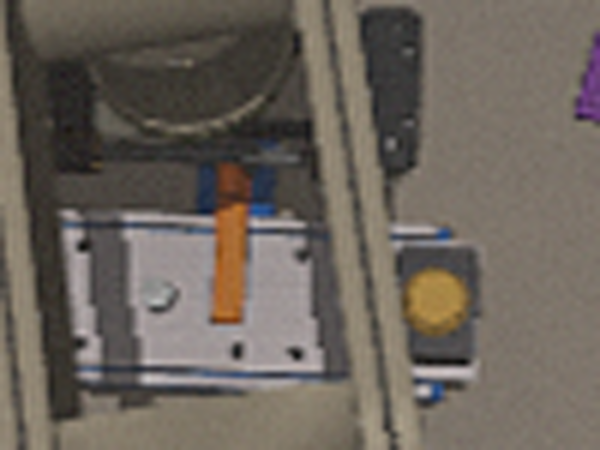

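The view shows the tongue at crop (232,250), running up under the middle of the gripper, so the alignment is good. I'll descend and pinch.

move_arm(
  deltas=[0.003, 0.002, 0.02, 0, 0, 0, 1, 0.003, 0.002, 0.04, 0, 0, 0, 1, 0.003, 0.002, 0.04, 0, 0, 0, 0.5, 0.003, 0.002, 0.04, 0, 0, 0, 0.05, 0.003, 0.002, 0.04, 0, 0, 0, 0.05, 0.003, 0.002, 0.04, 0, 0, 0, 0.05, 0.003, 0.002, 0.04, 0, 0, 0, 0.05, 0.003, 0.002, 0.04, 0, 0, 0, 0.05],
  squeeze=25,
)

```text
t: 4.53
tool_pos: [0.6003, 0.1277, 0.1298]
orientation: [3.14, -0.09, 0.0]
force: [-0.1, -0.4, 0.5]
opening: 0.0376
gripper_force: 0.0
```

```bash
python3 -c "
from h import *
go(.598,.128,.127,-1.634)"
```

```text
t 4.525 pos [0.6003 0.1277 0.1298] yaw -1.628 F [-0.1 -0.4  0.5] open 0.03756710823785638 grip 0.0 q [ 0.13  0.23  1.56 -0.    1.35  1.75]
delta [-0.0023 -0.0002  0.0028] [-0.    -0.     0.006]
```

move_arm(
  deltas=[-0.002, 0, 0.002, 0, 0, 0, 0.05, -0.002, 0, 0.002, 0, 0, 0, 0.05, -0.002, 0, 0.002, 0, 0, 0, 0.05, -0.002, 0, 0.002, 0, 0, 0, 0.05, -0.002, 0, 0.002, 0, 0, 0, 0.05],
)

```text
t: 5.15
tool_pos: [0.5979, 0.1285, 0.1273]
orientation: [-3.139, 0.089, 0.001]
force: [-0.5, 4.9, -3.1]
opening: 0.0176
gripper_force: 25.0
```

move_arm(
  deltas=[0, 0, 0, 0, 0, 0, 0.05, 0, 0, 0, 0, 0, -0.15, 0.05, 0, 0, 0, 0, 0, -0.3, 0.05, 0, 0, 0, 0, 0, -0.45, 0.05, 0, 0, 0, 0, 0, -0.6, 0.05, 0, 0, 0, 0, 0, -0.75, 0.05, 0, 0, 0, 0, 0, -0.9, 0.05],
  squeeze=35,
)

```text
t: 6.02
tool_pos: [0.5977, 0.1289, 0.1273]
orientation: [-2.862, -1.292, 0.0]
force: [-0.5, 6.4, -2.1]
opening: 0.0175
gripper_force: 35.0
```

Run:
```python
from h import *
go(.598,.128,.127,-.044)
p,d,K,R,t=cam("top"); save("top3.png",cv2.resize(p[140:215,190:290],None,fx=6,fy=6,interpolation=cv2.INTER_CUBIC))
```

```text
t 6.025 pos [0.5977 0.1289 0.1273] yaw -0.723 F [-0.5  6.4 -2.1] open 0.017453260376207244 grip 34.99886333942413 q [0.13 0.23 1.57 0.   1.35 0.85]
delta [-0.0005  0.0008  0.0003] [-0.001 -0.001 -0.679]
```

View pics/top3.png

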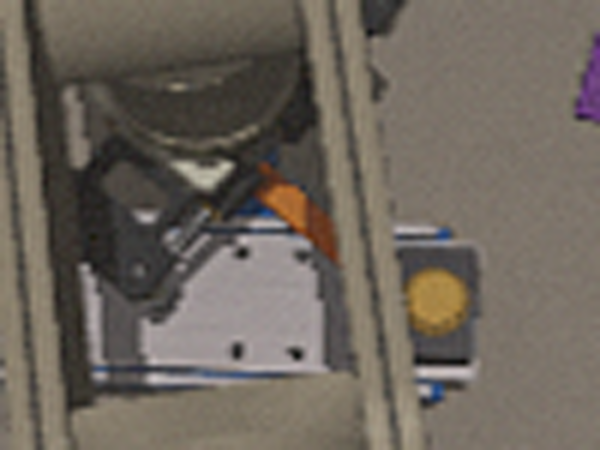

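The tongue, at crop (300,210), turns along with the gripper. I'll continue to a total of about 1.6 rad.

move_arm(
  deltas=[0, 0, 0, 0, 0, -0.15, 0.05, 0, 0, 0, 0, 0, -0.3, 0.05, 0, 0, 0, 0, 0, -0.45, 0.05, 0, 0, 0, 0, 0, -0.6, 0.05, 0, 0, 0, 0, 0, -0.69, 0.05, 0, 0, 0, 0, 0, -0.69, 0.05, 0, 0, 0, 0, 0, -0.69, 0.05],
)

```text
t: 6.95
tool_pos: [0.5975, 0.129, 0.1273]
orientation: [-2.261, -2.178, 0.0]
force: [-2.8, 6.8, -1.6]
opening: 0.0173
gripper_force: 35.0
```

Run:
```python
from h import *
go(.598,.128,.127,-.064); print(robot.read_state()["wrist_torque"])
```

```text
t 6.95 pos [0.5975 0.129  0.1273] yaw -0.037 F [-2.8  6.8 -1.6] open 0.017329266931397247 grip 34.999621510505676 q [0.13 0.23 1.57 0.   1.35 0.16]
delta [-0.001   0.0006  0.0003] [-0.002 -0.001  0.027]
[1.14794246 0.4149131  0.02675732]
```

move_arm(
  deltas=[0, 0, 0, 0, 0, 0, 0.5, 0, 0, 0, 0, 0, 0, 0.5, 0, 0, 0, 0, 0, 0, 0.5, 0, 0, -0.03, 0, 0, 0, 0.5, 0, 0, -0.09, 0, 0, 0, 0.6, 0.05, -0.023, -0.09, 0, 0, 0, 0.8, 0.1, -0.045, -0.09, 0, 0, 0, 0.8, 0.145, -0.068, -0.09, 0, 0, 0.027, 0.8, 0.145, -0.068, -0.09, 0, 0, 0.027, 0.8],
)

```text
t: 8.07
tool_pos: [0.5343, 0.2782, 0.2179]
orientation: [-2.288, -2.152, -0.001]
force: [0.4, -1.1, -0.4]
opening: 0.0744
gripper_force: 0.0
```

Run:
```python
from h import *
go(.535,.277,.122,-.063)
p,d,K,R,t=cam("top"); save("top4.png",cv2.resize(p[140:230,165:325],None,fx=5,fy=5,interpolation=cv2.INTER_CUBIC))
np.savez("top4.npz",p=p,d=d,K=K,R=R,t=t)
```

```text
t 8.075 pos [0.5343 0.2782 0.2179] yaw -0.061 F [ 0.4 -1.1 -0.4] open 0.07437684544499058 grip 0.0 q [0.39 0.14 1.5  0.   1.5  0.46]
delta [-0.0012  0.0008  0.0959] [-0.    -0.001  0.002]
```

View pics/top4.png

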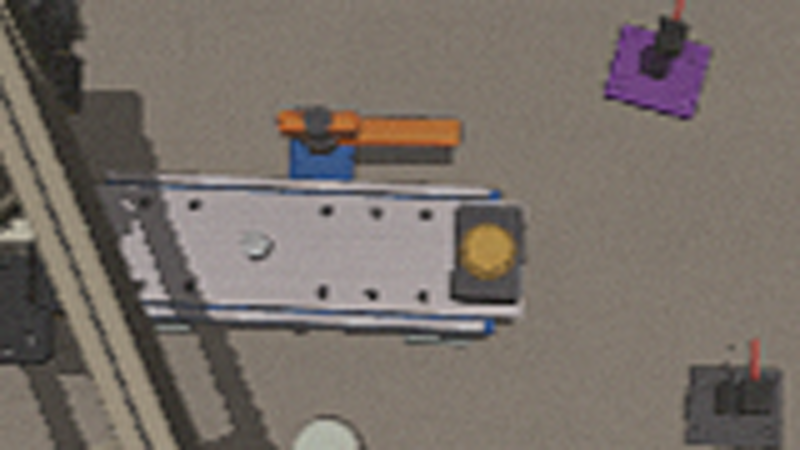

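The picture shows the tongue at crop (360–460,130), parallel to the fences and clear of the plate, so the latch is open. I'll grip the handle now.

move_arm(
  deltas=[-0.001, 0.001, 0.045, 0, 0, 0, 0.7, -0.001, 0.001, 0.08, 0, 0, 0, 0.7, -0.001, 0.001, 0.095, 0, 0, 0, 0.7, -0.001, 0.001, 0.095, 0, 0, 0, 0.3, -0.001, 0.001, 0.095, 0, 0, 0, 0.1, -0.001, 0.001, 0.095, 0, 0, 0, 0.1, -0.001, 0.001, 0.095, 0, 0, 0, 0.1, -0.001, 0.001, 0.095, 0, 0, 0, 0.1, -0.001, 0.001, 0.095, 0, 0, 0, 0.1],
  squeeze=40,
)

```text
t: 9.25
tool_pos: [0.5367, 0.2745, 0.1232]
orientation: [-2.292, -2.148, -0.001]
force: [-3.6, -0.2, 4.5]
opening: 0.0199
gripper_force: 40.0
```

Run:
```python
from h import *
go(.535,.277,.122,-.063)
p,d,K,R,t=cam("top"); c=p[140:230,230:330]
f=lambda cx,cy,z:bp(165+(cx+.5)/5-.5,140+(cy+.5)/5-.5,z,K,R,t)
xs=np.array([-.0635,-.998])
m=f(755,341,.098);n1=f(524,203,.098);n2=f(520,317,.098)
print(m,n1,n2,"travel",(m-(n1+n2)/2)[:2]@xs)
```

```text
t 9.25 pos [0.5367 0.2745 0.1232] yaw -0.065 F [-3.6 -0.2  4.5] open 0.0199068390073949 grip 39.99808609485626 q [0.39 0.21 1.6  0.   1.33 0.45]
delta [ 0.0024 -0.0018  0.0012] [ 0.    -0.    -0.002]
[ 0.46685528 -0.12888365  0.098     ] [0.55295504 0.00706328 0.098     ] [0.48383214 0.01102246 0.098     ] travel 0.14092335270926834
```

move_arm(
  deltas=[-0.005, 0, 0, 0, 0, 0, 0.1, -0.017, 0, 0, 0, 0, 0, 0.1, -0.03, 0, 0, 0, 0, 0, 0.1, -0.043, 0, 0, 0, 0, 0, 0.1, -0.056, 0, 0, 0, 0, 0, 0.1, -0.07, 0, 0, 0, 0, 0, 0.1, -0.083, 0, 0, 0, 0, 0, 0.1, -0.095, 0, 0, 0, 0, 0, 0.1, -0.105, 0, 0, 0, 0, 0, 0.1, -0.113, 0, 0, 0, 0, 0, 0.1, -0.117, 0, 0, 0, 0, 0, 0.1, -0.117, 0, 0, 0, 0, 0, 0.1],
)

```text
t: 10.8
tool_pos: [0.5296, 0.1583, 0.1234]
orientation: [-2.292, -2.148, -0.004]
force: [-1.0, 4.6, 4.1]
opening: 0.0196
gripper_force: 40.0
```

Run:
```python
from h import *
go(.535,.277,.122,-.064);print(robot.read_state()["wrist_torque"])
p,d,K,R,t=cam("top"); c=p[170:240,260:335]; save("top5.png",cv2.resize(c,None,fx=8,fy=8,interpolation=cv2.INTER_CUBIC))
np.savez("top5.npz",p=p,d=d,K=K,R=R,t=t)
```

```text
t 10.8 pos [0.5296 0.1583 0.1234] yaw -0.065 F [-1.   4.6  4.1] open 0.01960738225936422 grip 39.96945083141327 q [0.2  0.08 1.74 0.   1.32 0.26]
delta [ 0.1188 -0.0023  0.0016] [ 0.001 -0.002 -0.001]
[ 0.65318375  0.43181741 -0.01784336]
```

View pics/top5.png

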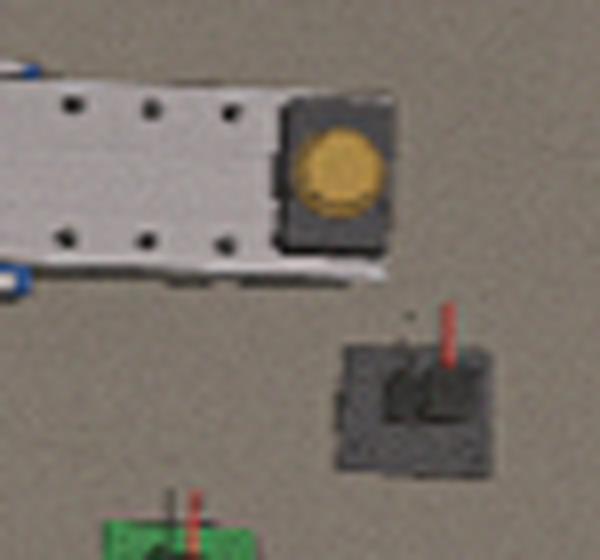

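Pointer tip at (448,305) and nose corners at (386,275) and (397,95) leave about 24 mm to go. I'll move 18 mm, then rectify the picture for the final figure.

move_arm(
  deltas=[-0.006, 0, 0, 0, 0, 0, 0.1, -0.012, 0, 0, 0, 0, 0, 0.1, -0.018, 0, 0, 0, 0, 0, 0.1, -0.018, 0, 0, 0, 0, 0, 0.1],
)

```text
t: 11.35
tool_pos: [0.5284, 0.1403, 0.1235]
orientation: [-2.292, -2.148, -0.004]
force: [-0.9, 5.5, 5.4]
opening: 0.0196
gripper_force: 40.0
```

```bash
cat > rect.py <<'E'
from h import *
import sys
xs=np.array([-.0635,-.998]);ys=np.array([.998,-.0635]);o=np.array([.5267,.1424])
go(.535,.277,.122,-.064)
# rectify to stand plane z=.098, x 0.20..0.32, y -0.085..0.045, .33 mm/px
X,Y=np.meshgrid(np.arange(.20,.32,.00033),np.arange(.045,-.085,-.00033))
W=np.stack([o[0]+X*xs[0]+Y*ys[0],o[1]+X*xs[1]+Y*ys[1],np.full_like(X,.098)],-1)
out=[]
for n in("top","scene"):
    p,d,K,R,t=cam(n); c=W@R.T+t; u=(c[...,0]/c[...,2]*K[0,0]+K[0,2]).astype(np.float32); v=(c[...,1]/c[...,2]*K[1,1]+K[1,2]).astype(np.float32)
    q=cv2.remap(p,u,v,cv2.INTER_CUBIC); out.append(q); f=q.astype(float)
    red=np.clip(f[...,0]-f[...,1:].max(-1)-40,0,None)*((Y<-.036)&(Y>-.065))
    print(n,"red x",(red*X).sum()/red.sum(),"y max",Y[red>20].max() if (red>20).any() else None)
    for a,b in((-.029,-.033),(.033,.029)):
        g=f[(Y[:,0]<max(a,b))&(Y[:,0]>min(a,b))].mean((0,2)); g=cv2.GaussianBlur(g[None],(0,0),4)[0]; e=np.diff(g); i=e.argmin(); print("  edge y",a,X[0,i].round(4),e[i].round(2))
save(sys.argv[1],np.hstack(out))
E
python3 rect.py r1.png
```

```text
t 11.35 pos [0.5284 0.1403 0.1235] yaw -0.065 F [-0.9  5.5  5.4] open 0.019554593188218387 grip 39.97119605541229 q [0.16 0.06 1.76 0.   1.32 0.23]
delta [ 0.1368 -0.0023  0.0017] [ 0.001 -0.002 -0.001]
top red x 0.27483411636045424 y max -0.0424499999999992
  edge y -0.029 0.2676 -3.46
  edge y 0.033 0.2274 -5.97
scene red x 0.27415533653846086 y max -0.041459999999999206
  edge y -0.029 0.2716 -4.51
  edge y 0.033 0.2706 -3.05
```

View pics/r1.png

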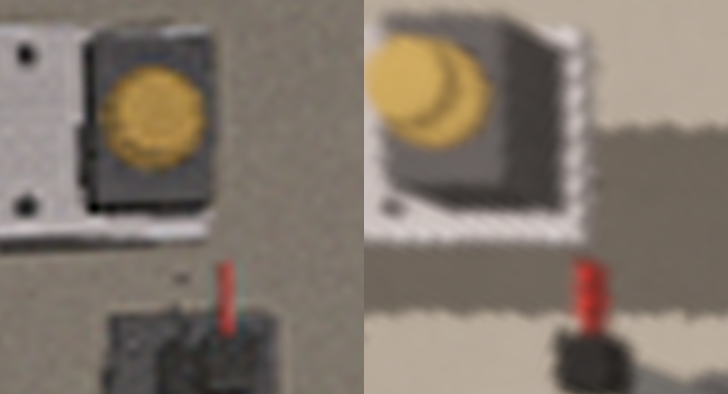

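The top view (left) shows the nose edge at px 210 and the pointer at 226. The scene view (right) also shows the nose's front face, with its outer edge at 586 and the pointer at 591. Corrected for that face, both views give about 6 mm left.

move_arm(
  deltas=[-0.003, 0, 0, 0, 0, 0, 0.1, -0.006, 0, 0, 0, 0, 0, 0.1, -0.006, 0, 0, 0, 0, 0, 0.1, -0.006, 0, 0, 0, 0, 0, 0.1],
)

```text
t: 11.95
tool_pos: [0.5281, 0.1349, 0.1235]
orientation: [-2.291, -2.148, -0.004]
force: [-0.5, 7.0, 6.2]
opening: 0.0201
gripper_force: 40.0
```

```bash
sed -i 's/save(sys/out=[cv2.resize(o,None,fx=1.09,fy=1.4) for o in out]\nsave(sys/; s/o\[0\]+X/o[0]+X/' rect.py
cat >> rect.py <<'E'
p=out[0].astype(int)
from scipy.optimize import curve_fit
from scipy.special import erf
p,d,K,R,t=cam("top"); c=W@R.T+t
q=cv2.remap(p,(c[...,0]/c[...,2]*K[0,0]+K[0,2]).astype(np.float32),(c[...,1]/c[...,2]*K[1,1]+K[1,2]).astype(np.float32),cv2.INTER_LINEAR).astype(float).mean(-1)
g=q[(Y[:,0]<-.029)&(Y[:,0]>-.033)].mean(0);x=X[0];m=(x>.255)&(x<.295)
f=lambda x,a,b,x0,s:a-b*erf((x-x0)/s)
print("fit",curve_fit(f,x[m],g[m],[140,30,.273,.001])[0])
E
python3 rect.py r2.png
```

```text
t 11.95 pos [0.5281 0.1349 0.1235] yaw -0.064 F [-0.5  7.   6.2] open 0.02005163372274308 grip 39.970983266830444 q [0.15 0.06 1.76 0.   1.32 0.22]
delta [ 0.1423 -0.0022  0.0019] [ 0.001 -0.002 -0.   ]
top red x 0.2748390420973021 y max -0.0424499999999992
  edge y -0.029 0.2729 -4.5
  edge y 0.033 0.233 -6.2
scene red x 0.2741320336555668 y max -0.041459999999999206
  edge y -0.029 0.2769 -4.57
  edge y 0.033 0.2109 -3.15
fit [1.41936518e+02 2.71586234e+01 2.72503042e-01 2.04647971e-03]
```

View pics/r2.png

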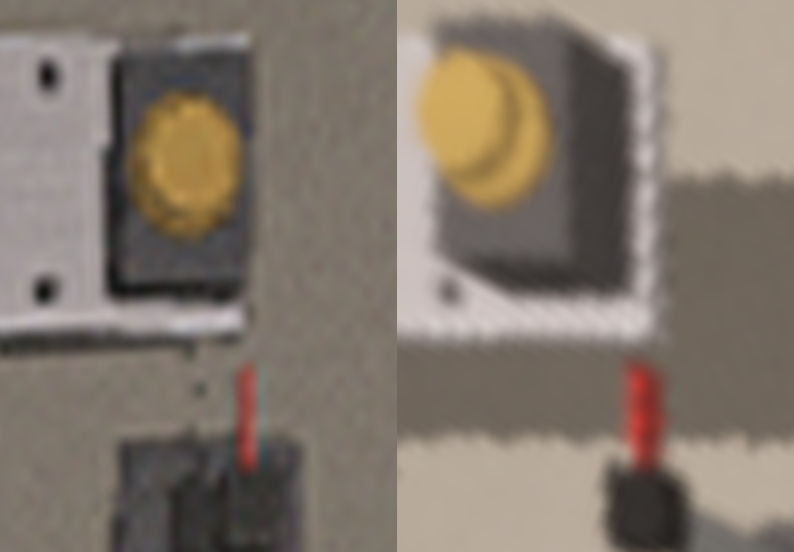

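Run:
```python
from h import *
from scipy.optimize import curve_fit
from scipy.special import erf
xs=np.array([-.0635,-.998]);ys=np.array([.998,-.0635]);o=np.array([.5267,.1424])
x=np.arange(.26,.292,.00033)
f=lambda x,a,b,x0,s:a-b*erf((x-x0)/s)
for n,z in(("top",.098),("scene",.090)):
    p,d,K,R,t=cam(n)
    for y0 in(.034,.033,.032,-.030,-.031,-.032,-.033):
        W=np.stack([o[0]+x*xs[0]+y0*ys[0],o[1]+x*xs[1]+y0*ys[1],np.full_like(x,z)],-1); c=W@R.T+t
        g=cv2.remap(p,(c[:,0]/c[:,2]*K[0,0]+K[0,2]).astype(np.float32)[None],(c[:,1]/c[:,2]*K[1,1]+K[1,2]).astype(np.float32)[None],cv2.INTER_LINEAR)[0].astype(float).mean(-1)
        try: r=curve_fit(f,x,g,[140,30,.274,.002])[0]; print(n,y0,r.round(4))
        except Exception as e: print(n,y0,"fail")
```

```text
top 0.034 [ 1.126088e+02 -8.687000e-01  2.795000e-01  1.000000e-04]
top 0.033 [ 1.022723e+02 -1.064460e+01  2.773000e-01  2.400000e-03]
top 0.032 [ 9.34759e+01 -2.07597e+01  2.76100e-01  3.90000e-03]
top -0.03 [1.446291e+02 2.860610e+01 2.726000e-01 1.800000e-03]
top -0.031 [1.46446e+02 2.99711e+01 2.72800e-01 1.80000e-03]
top -0.032 [1.406994e+02 2.483630e+01 2.719000e-01 2.800000e-03]
top -0.033 [1.326453e+02 1.736710e+01 2.666000e-01 6.600000e-03]
scene 0.034 [ 1.412568e+02 -2.430280e+01  2.631000e-01  2.000000e-03]
scene 0.033 [ 1.302104e+02 -3.479040e+01  2.635000e-01  2.500000e-03]
scene 0.032 [ 1.203365e+02  4.434640e+01  2.636000e-01 -2.800000e-03]
scene -0.03 [1.445424e+02 4.224100e+01 2.714000e-01 4.900000e-03]
scene -0.031 [1.369304e+02 3.487100e+01 2.714000e-01 5.700000e-03]
scene -0.032 [1.280452e+02 2.619990e+01 2.713000e-01 6.800000e-03]
scene -0.033 [1.193928e+02 1.767200e+01 2.710000e-01 7.900000e-03]
```

move_arm(
  deltas=[-0.001, 0, 0, 0, 0, 0, 0.1, -0.002, 0, 0, 0, 0, 0, 0.1, -0.002, 0, 0, 0, 0, 0, 0.1, -0.002, 0, 0, 0, 0, 0, 0.1, -0.002, 0, 0, 0, 0, 0, 0.1],
)

```text
t: 12.82
tool_pos: [0.528, 0.1332, 0.1236]
orientation: [-2.291, -2.148, -0.005]
force: [-0.9, 8.1, 6.6]
opening: 0.0194
gripper_force: 40.0
```

```bash
python3 rect.py r3.png
python3 - <<'E'
from h import *
p,d,K,R,t=cam("top"); save("fin.png",cv2.resize(p[140:260,160:330],None,fx=4,fy=4,interpolation=cv2.INTER_CUBIC))
E
```

```text
t 12.825 pos [0.528  0.1332 0.1236] yaw -0.064 F [-0.9  8.1  6.6] open 0.01943570211355461 grip 39.97096359729767 q [0.15 0.06 1.77 0.   1.32 0.21]
delta [ 0.144  -0.0022  0.002 ] [ 0.001 -0.003 -0.   ]
top red x 0.2748209287892751 y max -0.0421199999999992
  edge y -0.029 0.2762 -4.04
  edge y 0.033 0.236 -6.42
scene red x 0.2741409550652794 y max -0.041459999999999206
  edge y -0.029 0.2789 -4.43
  edge y 0.033 0.2782 -3.5
fit [1.42322200e+02 2.65638518e+01 2.75765195e-01 2.65107143e-03]
```

View pics/fin.png

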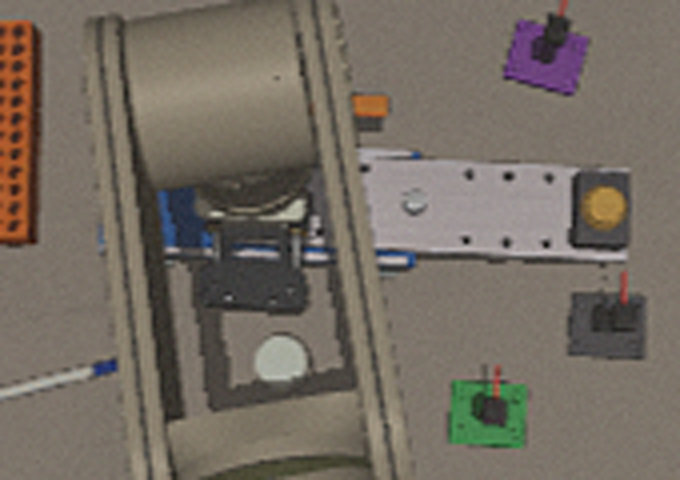

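The last picture shows the nose edge at (627,255) level with the pointer at (624,275). The tongue is still open at (370,105), and the bottle (280,360) and pen cap (105,368) haven't moved. The handle is gripped and pressed lightly down (about 6.6 N), so I'm handing in.

```bash
python3 -c "
from plant import robot
print(robot.close_job())"
```

```text
the job is handed in; nothing more can be done
None
```

The job is handed in (no verdict was returned): the latch is open, and the plate's nose is level with the red pointer to within about 1 mm by my camera measurements, with the handle still gripped and the plate held flat; the bottle and pen looked unmoved, and I didn't re-check the timer, which was well away from the work.

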